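# Load the bench test kiln and close it off its locking lid stay

### The job

Load the cold test kiln: lift the lid by its front handle until the folding stay locks and holds it up, then stand the terracotta cup upright in the middle of the kiln shelf without dropping it. Then ease the stay's red grip over centre and fold its knee towards the front, letting the lid down gently until fully shut. Never force the lid against the stay or let the lid fall, and leave the blue pot, the glaze jar and the clay block where they are.

Things in the scene. Friction and masses are not known exactly. Their poses are not given: they have to be found in the camera images.
- kiln: Small steel-jacketed top-loading test kiln, fixed; grey control panel, 23 mm proud, low on its front. 200 deep (x) x 240 wide (y) mm, rim 110 mm above the bench, closed lid's top 146. Origin under its centre on the bench; x to the rear (hinge side), y to its left (stay side), z up. Chamber 136 (x) x 176 (y) mm, centred. Lid hinge line: along y at x = 100, z = 110 mm of this frame.
- kiln_lid (a joint): Lid angle in rad about the rear hinge: 0 shut, grows as the front rises. Lid 200 x 240 x 36 mm, 0.7 to 1.05 kg; it falls if let go before the stay has locked. The straight stay stops it somewhere from 0.98 to 1.20 rad (bracket settings differ), felt as a sudden rise of the pull. Let down about 0.03 rad from there it stands locked, its weight off the hand.
- lid_handle (a point): Middle of the lid's front handle, a fixed round black bar 14 mm thick, 110 mm long, along the kiln's y, with end posts 10 mm thick. It stands 46 mm in front of the lid's front face, 247 mm from the hinge line, 26 mm above the hinge line when shut. It turns with the lid.
- stay_knob (a point): Middle of the red grip on the knee of the folding stay: a roller 16 mm thick, 52 mm long along the kiln's y, free to turn on its pin; this point is 52 mm outside the lid's left side. It moves on a circle of 91 mm radius about stay_pivot, in the plane across the kiln's y. Lid shut: in front of the pivot, 0.45 to 0.75 rad above level. Locked: above and behind it, about 2.2 rad round from level-front.
- stay_pivot (a point): Lower pivot of the stay, on a steel bracket clamped in upright slots on the kiln's left side, at x = -20, y = 132, z = 53 to 70 mm of the kiln frame as it happens to be set. Forcing the lid up against the straight stay or down on the locked one (about 20 N or more at the handle) drags the bracket along its slots and spoils its setting.
- cup_center (a point): Centre of the terracotta cup, half-way up: open cup 48 mm high, 56 mm wide at the rim, a little narrower at the foot, 70 to 120 g, standing upright on the ware board (240 x 110 x 16 mm, at the kiln's right).
- shelf_mid (a point): Middle of the top face of the white kiln shelf (116 x 156 mm) on the chamber floor, 53 mm above the bench and 57 mm below the rim.
- blue_pot_center (a point): Centre, half-way up, of a glazed blue pot 62 mm high, 62 mm wide, standing on the same ware board. Leave it alone.
- glaze_jar: Yellow glaze jar, 75 mm high, 60 mm wide, on the bench at the kiln's left. Origin under its centre. Leave it alone.
- clay_block: Grey clay block 70 x 50 x 40 mm on the bench at the kiln's left. Origin under its centre. Leave it alone.
- stay_end (a point): Upper end of the stay, pinned to the lid's left side. A light spring carries the straight knee over centre to the rear, which locks it. To free it, draw the red grip up and forwards along its circle: about 3 to 8 N over the first 10 to 20 mm, the lid lifting a touch; then the lid's weight drives the grip on, forwards and down (up to 20 N): hold it and lead it round until the lid is shut.
Things that resemble listed ones, but are neither listed nor needed, are in the scene too. Leave any green or purple look-alike of the part that bears cup_center alone.

How it is judged:
By the outcome, as a careful person would: the job done as asked, in the order asked, and still so for the second after the job is handed in, with the robot touching nothing.
It also fails if it takes over 72 s, if anything falls off the work surface, if the arm or the gripper's body presses on something with over 40 N, if the wrist force passes 120 N, or if a joint passes its speed limit or range.

### The arm

A 7-joint arm with a two-finger parallel gripper is mounted at the origin on the work surface. World frame = base frame: x ahead of the robot, y to its left, z up, the work surface at z = 0. Lengths are in m, angles in rad, forces in N, time in s.
With the tool pointing down it reaches from about 0.425 to 0.875 m from the base axis. Payload 4.7 kg.
Tool frame: the origin (TCP) lies on the centre line of the jaws, within the pads' length; the fingertips stand 11 mm ahead of it and the grasp point (between the pads) lies 8 mm behind it; z points along the fingers, y is the line along which they close (so a half turn about z gives the same grasp; the last joint's range is limited). The gripper opens to 87 mm and grips with 3 to 60 N. Pads are 19 mm wide; open, the fingers measure 117 mm over their backs; the gripper's body (75 mm by 190 mm) begins 51 mm behind the grasp point.
Start: joints at [0.014, 0.321, -0.07, 1.45, 0.023, 1.371, -0.057], TCP at [0.65, -0, 0.234] pointing down, gripper open.
Joint ranges: [-2.86, 2.86], [-0.3, 2.09], [-1.38, 1.24], [0.06, 2.45], [-1.56, 4.7], [0.09, 2.05], [-2.69, 2.69]. Speed limits (rad/s): [2.57, 2.57, 3.14, 3.14, 3.14, 3.14, 3.14].

### API

Orientations are given as [roll, pitch, yaw] about the fixed x, y, z axes, in that order (R = Rz(yaw) Ry(pitch) Rx(roll)).
In Python, from bench import arm, planner, eyes, ticket, sensors gives the robot as it stands. Calls block until the motion is done:
- arm.move_ptp(position, orientation): joint-space move of the TCP to a pose.
- arm.line_to(position, orientation=None, speed=0.15): straight line of the TCP; orientation=None keeps the orientation; speed is the mean speed in m/s.
- arm.move_joints(angles): joint-space move.
- arm.open_gripper() and arm.clamp(grip_force=None): open the fingers fully, or close them until they stop; grip_force is the grip in N (None keeps the last).
- arm.sleep(seconds).
- planner.ik(position, orientation): joint angles nearest the present ones, or None.
- eyes.camera(name): name is "scene" or "side" or "wrist"; returns a dict with "image" (420x560x3 uint8, red, green, blue), "fx", "fy", "cx", "cy" (pixels), "world_to_cam" (4x4, takes a point from world to camera coordinates); the wrist camera has in their place "hand_eye" (4x4, takes a point from camera to tool coordinates, whose origin is the TCP and whose axes are the flange's). Camera axes: x right, y down, z forward; pixel columns grow to the right and rows downward; lengths in m; the calibration is good to about 2 mm. A picture is of the moment at which its call begins: read the wrist's pose just before it. There is no depth.
A pose or a line that the arm cannot do raises arm.MotionError and nothing moves.
- ticket.hand_in(): hands the job in; it is judged then, once.
Readings, each from a call of its own:
- sensors.get_time(): time.
- sensors.get_joints(): joint angles.
- sensors.get_qd(): joint speeds.
- sensors.get_effort(): joint torques, N m.
- sensors.get_tcp_pos(): TCP position.
- sensors.get_orientation(): TCP orientation.
- sensors.get_wrist_force(): force on the tool from outside, world axes, zero at the start.
- sensors.get_ft_torque(): the same for the moment, N m.
- sensors.get_grip_width(): opening from 0.0 (shut) to 1.0 (fully open).
- sensors.get_finger_force(): force on a finger pad.
Only numpy, scipy, OpenCV 4.12 (cv2) and the standard library are available. Lean on these libraries where they do the work, as an engineer would, in place of code of your own. Each camera call takes 0.05 s, during which the arm holds its last target. There are 200 camera calls.

## Working session

There is one attempt and no reset: what is moved stays moved. The work goes in short steps, each a Python script; the robot and the scene stay as the last script left them, time stands still between calls to the robot, and variables do not carry over. Pictures are saved under pics/ and viewed, at most 10 in all, crops included, and the job is handed in when it is done.

```bash
mkdir -p pics; ls; python3 - <<'E'
from bench import eyes,sensors
import cv2,pickle,numpy as np
d={n:eyes.camera(n) for n in("scene","side")}
pickle.dump(d,open("cams.pkl","wb"))
for n in d: cv2.imwrite(f"pics/{n}0.png",cv2.resize(d[n]["image"][:,:,::-1],(800,600),interpolation=cv2.INTER_CUBIC)); print(n,d[n]["fx"],d[n]["fy"],d[n]["cx"],d[n]["cy"],d[n]["world_to_cam"].round(3).tolist())
E
```

```text
pics
scene 382.2537298304893 382.2537298304893 281.3377645569846 215.88199156011328 [[0.155, 0.988, -0.011, -0.065], [0.602, -0.103, -0.792, -0.246], [-0.784, 0.117, -0.61, 1.501], [0.0, 0.0, 0.0, 1.0]]
side 481.1041765961435 481.1041765961435 276.1363219473358 214.02827001518253 [[-0.966, -0.256, 0.019, 0.53], [-0.158, 0.536, -0.829, 0.201], [0.202, -0.804, -0.559, 1.056], [0.0, 0.0, 0.0, 1.0]]
```

View pics/scene0.png

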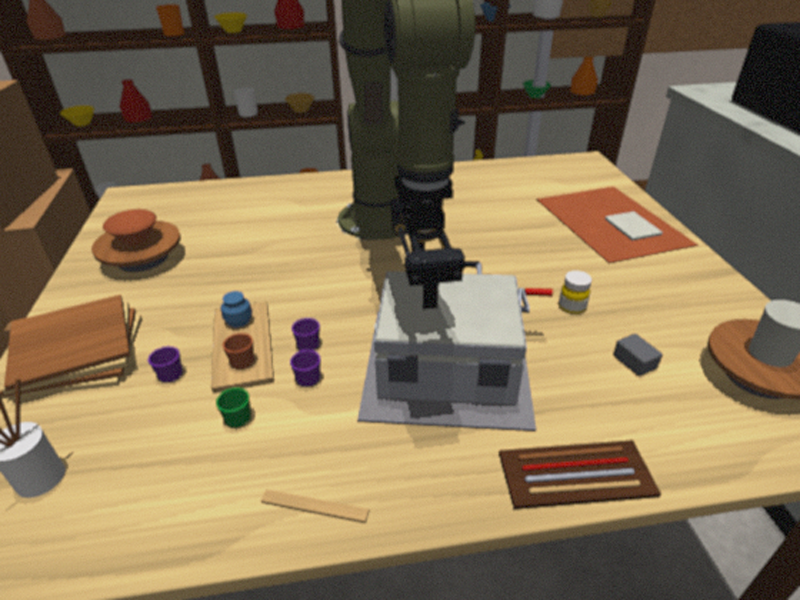

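View pics/side0.png

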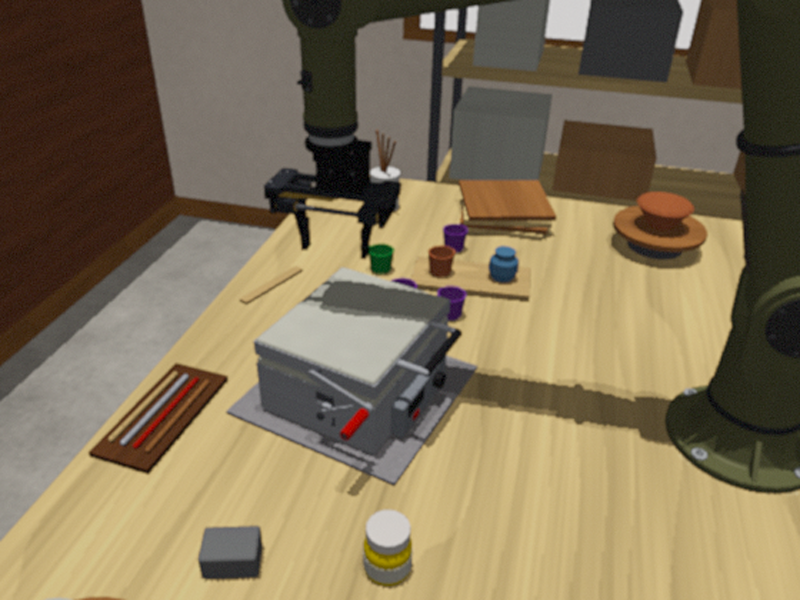

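The kiln faces the robot, with the stay on +y. In the scene picture the lid is around (450,310), the terracotta cup at (239,350) and the red grip at (538,292). In the side picture the grip is at (354,423). I'll enlarge both views of the kiln.

```bash
python3 - <<'E'
import cv2,pickle
d=pickle.load(open("cams.pkl","rb"))
a=d["scene"]["image"][170:310,140:400,::-1]; b=d["side"]["image"][170:345,150:370,::-1]
cv2.imwrite("pics/sc.png",cv2.resize(a,None,fx=3,fy=3,interpolation=cv2.INTER_CUBIC))
cv2.imwrite("pics/sd.png",cv2.resize(b,None,fx=3.4,fy=3.4,interpolation=cv2.INTER_CUBIC))
E
```

```text
(no output)
```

View pics/sc.png

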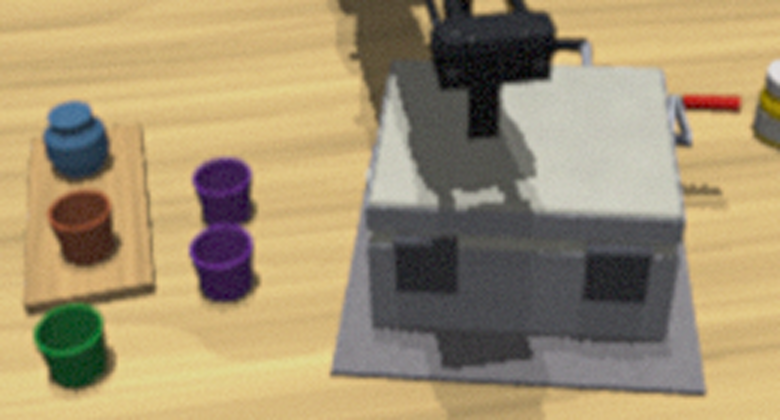

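View pics/sd.png

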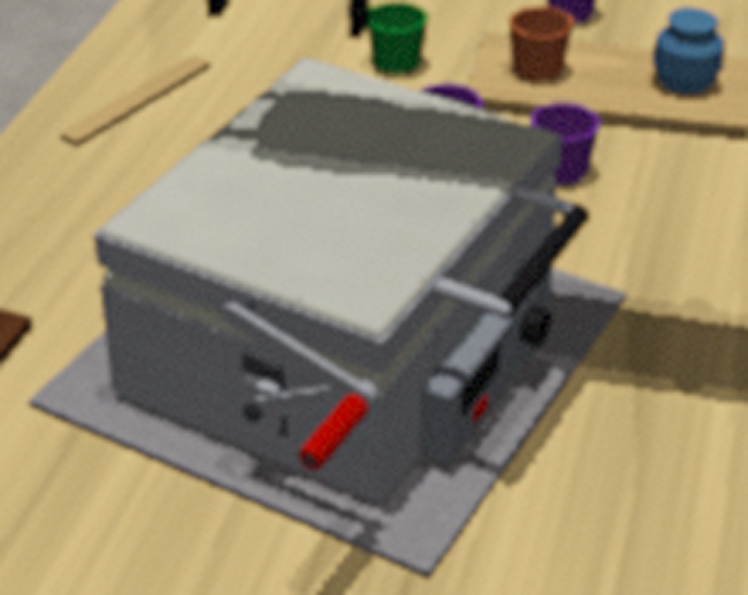

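The crops show the lid corners clearly. In the scene crop they are at (392,62), (661,68), (681,215) and (368,208). In the side crop they are at (97,235), (380,338), (560,140) and (305,60), with the handle bar's middle at (548,258) and the grip's middle at (335,430). Next I'll fit the poses.

```bash
cat > geo.py <<'E'
import numpy as np,pickle
from scipy.optimize import least_squares
d=pickle.load(open("cams.pkl","rb"))
def proj(c,P):
    P=np.atleast_2d(P);q=P@c["world_to_cam"][:3,:3].T+c["world_to_cam"][:3,3]
    return np.c_[c["fx"]*q[:,0]/q[:,2]+c["cx"],c["fy"]*q[:,1]/q[:,2]+c["cy"]]
S=lambda a:np.array(a,float).reshape(-1,2)/3+[140,170]
D=lambda a:np.array(a,float).reshape(-1,2)/3.4+[150,170]
def K(k,p):
    c,s=np.cos(k[2]),np.sin(k[2]);p=np.atleast_2d(p)
    return np.c_[k[0]+c*p[:,0]-s*p[:,1],k[1]+s*p[:,0]+c*p[:,1],p[:,2]]
def tri(s,e): return least_squares(lambda X:np.r_[(proj(d["scene"],X)-s).ravel(),(proj(d["side"],X)-e).ravel()],[.6,0,.1])
E
python3 - <<'E'
from geo import *
C=np.array([[-.1,-.12,.146],[-.1,.12,.146],[.1,.12,.146],[.1,-.12,.146]]) # FR FL RL RR
s=S([(392,62),(661,68),(681,215),(368,208)]);e=D([(560,140),(380,338),(97,235),(305,60)])
f=least_squares(lambda k:np.r_[(proj(d["scene"],K(k,C))-s).ravel(),(proj(d["side"],K(k,C))-e).ravel()],[.65,0,0])
print(f.x,f.fun.round(1)); k=f.x
for n,a,b in(("knob",(712,102),(335,430)),("cup",(83,230),(541,47)),("pot",(77,142),(690,55))):
    r=tri(S(a),D(b));P=r.x;c,s_=np.cos(k[2]),np.sin(k[2]);q=P[:2]-k[:2]
    print(n,P.round(4),"kiln",[round(c*q[0]+s_*q[1],4),round(-s_*q[0]+c*q[1],4),P[2].round(4)],r.fun.round(1))
for n,p in (("handle",(-.147,0,.136)),("knob hi",(-.02-.091*np.cos(.6),.172,.061+.091*np.sin(.6)))):print(n,K(k,p),(proj(d["side"],K(k,p))-[150,170])*3.4)
print((np.array([.65,0,.234])))
E
```

```text
[ 0.59659413  0.05969037 -0.23279216] [ 0.8 -2.2  0.5 -1.2  1.5 -0.8  0.4 -2.9 -0.9 -2.7  0.1 -1.2 -0.6 -1.8
 -0.6 -1.6]
knob [0.5404 0.2449 0.1099] kiln [np.float64(-0.0975), np.float64(0.1673), np.float64(0.1099)] [-0.4 -0.4 -0.3  0.2]
cup [ 0.5363 -0.3258  0.0357] kiln [np.float64(0.0303), np.float64(-0.389), np.float64(0.0357)] [-0.1 -0.2 -0.1  0.2]
pot [ 0.4105 -0.3403  0.0408] kiln [np.float64(-0.0888), np.float64(-0.4321), np.float64(0.0408)] [-0.2 -0.2 -0.2  0.2]
handle [[0.45355931 0.09360258 0.136     ]] [[544.5488504  259.49919229]]
knob hi [[0.54373355 0.24899125 0.11238247]] [[325.83251353 431.27515439]]
[0.65  0.    0.234]
```

```bash
cat > rob.py <<'E'
import numpy as np,json,os
from scipy.spatial.transform import Rotation as Ro
from bench import arm,planner,eyes,ticket,sensors
from geo import K
k=np.array(json.load(open("k.json"))) if os.path.exists("k.json") else np.array([.5966,.0597,-.2328])
def ori(al,mode,flip=0,yaw=None):
    """tool tilted al from straight down, pointing to the heading; mode 'x': jaws close in the tilt plane, 'y': across it"""
    z=np.array([np.sin(al),0,-np.cos(al)]); y=np.array([np.cos(al),0,np.sin(al)]) if mode=='x' else np.array([0,1.,0])
    if flip:y=-y
    M=np.c_[np.cross(y,z),y,z]
    return Ro.from_euler('z',k[2] if yaw is None else yaw)*Ro.from_matrix(M)
def tcp(P,R): # TCP for grasp point at world P
    return np.asarray(P)+R.apply([0,0,.008])
def pose(P,R): return list(tcp(P,R)),list(R.as_euler('xyz'))
def handle(th,dz=0):
    a=np.arctan2(.026,.247)+th; r=np.hypot(.247,.026)
    return K(k,(.1-r*np.cos(a),0,.110+r*np.sin(a)))[0]
def knob(ph,zp=.0615,y=.178): return K(k,(-.02-.091*np.cos(ph),y,zp+.091*np.sin(ph)))[0]
def F(): return np.array(sensors.get_wrist_force())
E
python3 - <<'E'
from rob import *
print(sensors.get_orientation(),F())
def ok(P,R):
    q=planner.ik(*pose(P,R)); return None if q is None else np.round(q,2).tolist()
for fl in(0,1):
  for a0 in(.3,.5,.7,.9):
    print("handle",fl,a0,[1 if ok(handle(t),ori(a0-t*g,'x',fl)) else 0 for g in(.6,1) for t in(0,.3,.6,.9,1.2)],ok(handle(0),ori(a0,'x',fl)))
  for a in(-.2,0,.2,.4): print("knob",fl,a,[1 if ok(knob(p),ori(a,'x',fl)) else 0 for p in(2.3,1.8,1.4,1,.5)],ok(knob(2.2),ori(a,'x',fl)))
  for a in(.35,.5):
    print("cup",fl,a,[(yw,ok([.536,-.326,.048],ori(a,'y',fl,yw))) for yw in(-.55,-.23)],ok(K(k,(0,0,.09))[0],ori(a,'y',fl)),ok(K(k,(-.15,0,.16))[0],ori(a,'y',fl)))
E
```

```text
[-3.13989530e+00  9.85951373e-05  1.57082576e+00] [ 0.46100358 -0.33846689 -0.30906751]
handle 0 0.3 [1, 1, 1, 1, 1, 1, 1, 1, 0, 0] [-0.12, -0.17, -0.25, 2.23, 0.17, 0.84, -0.7]
handle 0 0.5 [1, 1, 1, 1, 1, 1, 1, 1, 1, 0] [-0.07, -0.27, -0.39, 2.36, 0.34, 0.68, -0.92]
handle 0 0.7 [0, 0, 1, 1, 1, 0, 1, 1, 1, 0] None
handle 0 0.9 [0, 0, 0, 1, 1, 0, 0, 1, 1, 1] None
knob 0 -0.2 [1, 1, 1, 1, 1] [-0.22, 0.64, -0.15, 1.23, -0.02, 1.45, -0.57]
knob 0 0 [1, 1, 1, 1, 1] [-0.27, 0.51, -0.13, 1.41, 0.07, 1.23, -0.64]
knob 0 0.2 [1, 1, 1, 1, 1] [-0.33, 0.39, -0.12, 1.59, 0.2, 1.01, -0.76]
knob 0 0.4 [1, 1, 1, 1, 1] [-0.37, 0.31, -0.14, 1.74, 0.42, 0.83, -0.98]
cup 0 0.35 [(-0.55, [0.49, 0.24, 0.0, 2.02, 0.04, 0.53, 1.49]), (-0.23, [0.58, 0.25, -0.02, 2.0, -0.21, 0.56, 2.06])] [-0.01, 0.15, -0.24, 2.03, 0.31, 0.67, 0.88] [-0.12, -0.24, -0.27, 2.24, 0.19, 0.86, 0.85]
cup 0 0.5 [(-0.55, [0.46, 0.19, 0.03, 2.15, 0.08, 0.31, 1.44]), (-0.23, [0.53, 0.21, 0.08, 2.12, -0.52, 0.39, 2.38])] [-0.08, 0.1, -0.2, 2.15, 0.54, 0.52, 0.63] None
handle 1 0.3 [1, 1, 1, 1, 1, 1, 1, 1, 0, 0] [-0.02, -0.17, -0.34, 2
[... 172 characters left out ...]
.9 [0, 0, 0, 1, 1, 0, 0, 1, 1, 1] None
knob 1 -0.2 [1, 1, 1, 1, 1] [0.02, 0.7, -0.55, 1.22, 0.22, 1.47, 2.43]
knob 1 0 [1, 1, 1, 1, 1] [0.02, 0.56, -0.56, 1.4, 0.3, 1.26, 2.36]
knob 1 0.2 [1, 1, 1, 1, 1] [0.0, 0.45, -0.55, 1.57, 0.41, 1.06, 2.24]
knob 1 0.4 [1, 1, 1, 1, 1] [-0.06, 0.35, -0.51, 1.73, 0.59, 0.88, 2.06]
cup 1 0.35 [(-0.55, [0.24, 0.24, 0.28, 2.03, -0.1, 0.53, -1.54]), (-0.23, [0.34, 0.26, 0.25, 2.01, -0.33, 0.57, -0.97])] [-0.27, 0.14, 0.03, 2.04, 0.25, 0.66, -2.21] [-0.07, -0.24, -0.31, 2.23, 0.17, 0.85, -2.28]
cup 1 0.5 [(-0.55, [0.24, 0.19, 0.26, 2.15, -0.06, 0.31, -1.58]), (-0.23, [0.39, 0.21, 0.23, 2.13, -0.59, 0.4, -0.7])] [-0.18, 0.09, -0.11, 2.15, 0.52, 0.52, -2.5] None
```

```bash
python3 - <<'E'
from rob import *
import cv2,pickle
R=ori(.48,'x',0); z=R.apply([0,0,1])
P=handle(0)-.075*z
arm.move_ptp(list(P),list(R.as_euler('xyz')))
p=sensors.get_tcp_pos();o=sensors.get_orientation();c=eyes.camera("wrist")
pickle.dump((p,o,c),open("w1.pkl","wb"))
print(p,o,F(),sensors.get_time(),c["fx"],np.round(c["hand_eye"],3).tolist())
cv2.imwrite("pics/w1.png",cv2.resize(c["image"][:,:,::-1],(800,600),interpolation=cv2.INTER_CUBIC))
E
```

```text
Traceback (most recent call last):
bench.MotionError: the arm cannot take that pose within its joint ranges
```

```bash
python3 - <<'E'
from rob import *
import cv2,pickle
for al in(.48,.45,.4,.35):
    R=ori(al,'x',0);z=R.apply([0,0,1])
    t=[planner.ik(list(handle(0)-.003*z+[0,0,h]),list(R.as_euler('xyz'))) is not None for h in(0,.03,.05,.07,.09)]
    print(al,t)
R=ori(.4,'x',0)
P=handle(0)+[0,0,.07]-.003*z
arm.move_ptp(list(P),list(R.as_euler('xyz')))
p=sensors.get_tcp_pos();o=sensors.get_orientation();c=eyes.camera("wrist")
pickle.dump((p,o,c),open("w1.pkl","wb"))
print(p,o,F(),sensors.get_time(),c["fx"],np.round(c["hand_eye"],3).tolist())
cv2.imwrite("pics/w1.png",cv2.resize(c["image"][:,:,::-1],(800,600),interpolation=cv2.INTER_CUBIC))
E
```

```text
0.48 [True, False, False, False, False]
0.45 [True, False, False, False, False]
0.4 [True, True, False, False, False]
0.35 [True, True, True, True, False]Traceback (most recent call last):
  File "<stdin>", line 9, in <module>
bench.MotionError: the arm cannot take that pose within its joint ranges
```

```bash
python3 - <<'E'
from rob import *
import cv2,pickle
R=ori(.3,'x',0);z=R.apply([0,0,1])
P=handle(0)+[0,0,.06]-.003*z
arm.move_ptp(list(P),list(R.as_euler('xyz')))
p=sensors.get_tcp_pos();o=sensors.get_orientation();c=eyes.camera("wrist")
pickle.dump((p,o,c),open("w1.pkl","wb"))
print(p,o,F(),sensors.get_time(),c["fx"],c["cx"],c["cy"],np.round(c["hand_eye"],3).tolist())
hc=np.linalg.inv(c["hand_eye"]); T=np.eye(4);T[:3,:3]=Ro.from_euler('xyz',o).as_matrix();T[:3,3]=p
W=hc@np.linalg.inv(T)
def pr(X): q=W@np.r_[X,1];return (np.r_[c["fx"]*q[0]/q[2]+c["cx"],c["fy"]*q[1]/q[2]+c["cy"]]*800/560).round(0)
for n,X in(("bar-",(-.147,-.055,.136)),("bar+",(-.147,.055,.136)),("FL",(-.1,.12,.146)),("FR",(-.1,-.12,.146))):print(n,pr(K(k,X)[0]))
cv2.imwrite("pics/w1.png",cv2.resize(c["image"][:,:,::-1],(800,600),interpolation=cv2.INTER_CUBIC))
E
```

```text
[0.45402205 0.09368486 0.19999079] [ 2.83989697e+00 -1.01037337e-03  1.33781807e+00] [ 0.83120493 -0.39885285 -0.39893207] 1.0417 297.5538169640639 277.9820007529209 210.6351520476865 [[-0.001, -0.965, -0.261, 0.072], [1.0, -0.001, -0.001, 0.001], [0.0, -0.261, 0.965, -0.151], [0.0, 0.0, 0.0, 1.0]]
bar- [361. 421.]
bar+ [356. 222.]
FL [456.  78.]
FR [443. 513.]
```

View pics/w1.png

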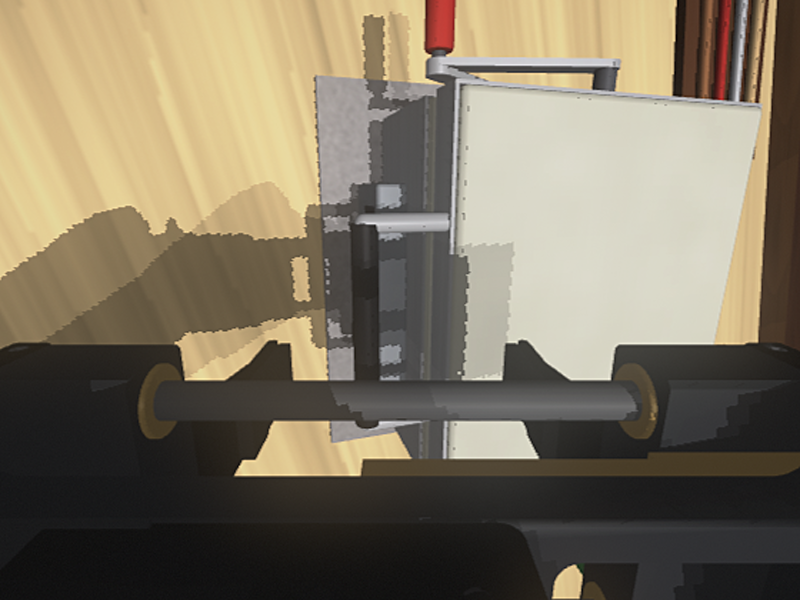

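The wrist view shows the bar from (366,218) to (368,428), the lid's front-left corner at (460,83) and its rear-left corner at (760,106). The red grip is at (440,25). I'll refine the kiln pose from these points.

```bash
python3 - <<'E'
from rob import *
import pickle,json
from scipy.optimize import least_squares
from geo import proj,d,S,D
p,o,c=pickle.load(open("w1.pkl","rb"))
T=np.eye(4);T[:3,:3]=Ro.from_euler('xyz',o).as_matrix();T[:3,3]=p
c["world_to_cam"]=np.linalg.inv(T@c["hand_eye"])
X=np.array([(-.147,.055,.136),(-.147,-.055,.136),(-.1,.12,.146),(.1,.12,.146)])
m=np.array([(366,218),(368,428),(458,83),(760,106)])*.7
C=np.array([[-.1,-.12,.146],[-.1,.12,.146],[.1,.12,.146],[.1,-.12,.146]])
s=S([(392,62),(661,68),(681,215),(368,208)])-.33;e=D([(560,140),(380,338),(97,235),(305,60)])-.33
for nm,w,v in(("wrist",1,0),("wrist+z",1,1),("all",1,2),):
    def f(q):
        dz=q[3] if v==1 else 0
        r=(proj(c,K(q[:3],X)+[0,0,dz])-m).ravel()
        if v==2:r=np.r_[r,(proj(d["scene"],K(q[:3],C))-s).ravel(),(proj(d["side"],K(q[:3],C))-e).ravel()]
        return r
    g=least_squares(f,[*k,0]);print(nm,g.x.round(4),g.fun.round(1))
    if nm=="wrist": json.dump(list(g.x[:3]),open("k.json","w"))
E
```

```text
wrist [ 0.5989  0.0577 -0.2319  0.    ] [-3.5  4.9 -1.6 -3.5  2.3 -0.5  3.9 -0.8]
wrist+z [ 0.5998  0.0576 -0.2307 -0.0022] [-2.9  4.6 -0.9 -5.   2.   0.3  1.9 -0.6]
all [ 0.5986  0.0578 -0.2323  0.    ] [-3.9  4.7 -1.9 -3.5  2.  -0.6  3.7 -0.8  0.5 -1.4  0.3 -0.4  1.3  0.2
 -0.  -1.9 -1.3 -2.9 -0.3 -1.7 -0.8 -2.2 -0.8 -1.7]
```

```bash
python3 - <<'E'
from rob import *
R=ori(.46,'x',0);z=R.apply([0,0,1])
P=handle(0)+K([0,0,k[2]],(.001,0,0))[0]-.003*z
f0=F()
arm.line_to(list(P),list(R.as_euler('xyz')),speed=.08)
print(F()-f0); arm.clamp(15); print(F()-f0,sensors.get_grip_width()*.087,sensors.get_finger_force(),np.array(sensors.get_tcp_pos())-P,sensors.get_time())
E
```

```text
[-0.40654794  0.04244458  1.39876453]
[-4.40860423  1.55517026  1.08528983] 0.0129777649535445 15.002808272838593 [-0.00048104  0.00012273 -0.00029843] 3.1167
```

```bash
cat >> rob.py <<'E'
def lidpose(th):
    R=ori(.46-.6*th,'x',0);z=R.apply([0,0,1])
    return list(handle(th)+K([0,0,k[2]],(.001,0,0))[0]-.003*z),list(R.as_euler('xyz'))
def tr(f,th): # tangential (up-swing), radial (outward) components
    a=np.arctan2(.026,.247)+th; f=K([0,0,-k[2]],f)[0]
    return f@[np.sin(a),0,np.cos(a)],f@[-np.cos(a),0,np.sin(a)]
E
python3 - <<'E'
from rob import *
th=0
while th<.9:
    th+=.09; arm.line_to(*lidpose(th),speed=.12)
    t,r=tr(F(),th); print(round(th,3),round(t,1),round(r,1),round(sensors.get_grip_width()*.087,4))
    if t<-14 or abs(r)>25: break
print(sensors.get_time())
E
```

```text
0.09 -3.8 0.8 0.0133
0.18 -4.5 3.3 0.0134
0.27 -3.8 3.1 0.0136
0.36 -4.3 5.9 0.0134
0.45 -3.6 6.2 0.0138
0.54 -3.0 7.8 0.0135
0.63 -3.1 8.9 0.0134
0.72 -2.3 8.3 0.0134
0.81 -3.1 7.4 0.0132
0.9 -1.8 6.6 0.0134
0.99 -1.6 4.9 0.0131
6.7833
```

```bash
python3 - <<'E'
from rob import *
import json
th=.99;b=-1.6
while th<1.25:
    th+=.008; arm.line_to(*lidpose(th),speed=.03)
    t,r=tr(F(),th); print(round(th,3),round(t,1),round(r,1),end=" | ")
    if t<b-5: break
print(sensors.get_time(),sensors.get_tcp_pos()); json.dump(th,open("th.json","w"))
E
```

```text
0.998 -1.1 5.9 | 1.006 -1.7 7.7 | 1.014 -2.2 7.9 | 1.022 -1.4 7.0 | 1.03 -0.3 7.0 | 1.038 -2.1 7.6 | 1.046 -1.4 7.4 | 1.054 -1.2 6.9 | 1.062 -1.3 5.9 | 1.07 -1.7 7.0 | 1.078 -0.8 7.0 | 1.086 -1.6 7.7 | 1.094 -1.9 7.8 | 1.102 -6.8 7.6 | 10.2833 [0.610343   0.0543559  0.34493894]
```

```bash
python3 - <<'E'
from rob import *
import json,cv2,pickle
th=json.load(open("th.json"))
arm.sleep(.4);print(tr(F(),th))
while th>1.06:
    th-=.005; arm.line_to(*lidpose(th),speed=.03)
    t,r=tr(F(),th); print(round(th,3),round(t,1),round(r,1),end=" | ")
    if t>1.5: break
json.dump(th,open("th.json","w"))
c=eyes.camera("side"); pickle.dump(c,open("side1.pkl","wb"))
cv2.imwrite("pics/side1.png",cv2.resize(c["image"][90:330,130:450,::-1],None,fx=2.5,fy=2.5,interpolation=cv2.INTER_CUBIC))
print(sensors.get_time())
E
```

```text
(np.float64(-4.914987575753951), np.float64(7.43915845430357))
1.097 -3.2 6.7 | 1.092 -2.7 6.3 | 1.087 -1.6 6.9 | 1.082 -2.0 7.0 | 1.077 -1.5 7.3 | 1.072 -2.0 6.6 | 1.067 -0.4 6.1 | 1.062 -1.8 7.0 | 1.057 0.1 7.2 | 12.9833
```

View pics/side1.png

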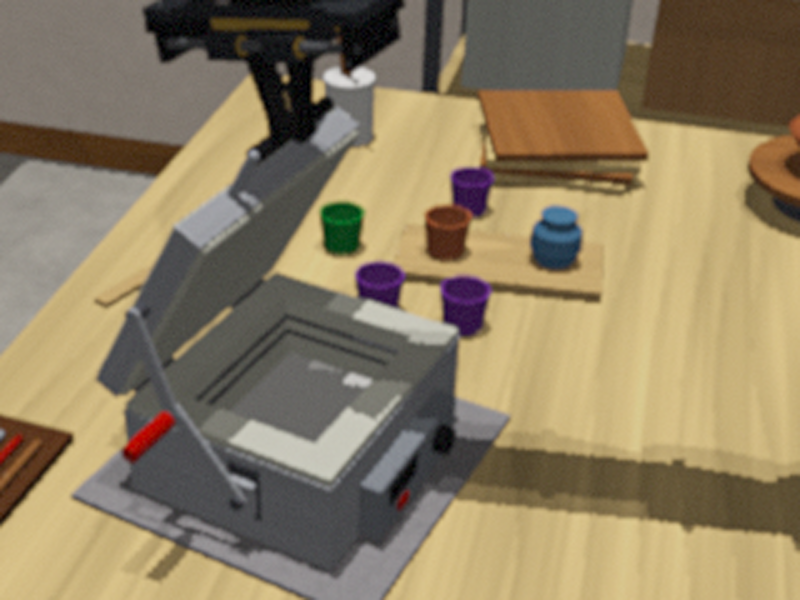

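The stay looks straight, with the red grip at the rear near (150,437). I'll ease the lid down a little more to confirm it stands locked.

```bash
python3 - <<'E'
from rob import *
import json
th=json.load(open("th.json"))
while th>1.02:
    th-=.004; arm.line_to(*lidpose(th),speed=.03)
    t,r=tr(np.mean([F() for _ in range(3)],0),th); print(round(th,3),round(t,1),round(r,1),end=" | ")
    if t>3: break
json.dump(th,open("th.json","w"));print(sensors.get_time())
E
```

```text
1.053 1.4 7.5 | 1.049 1.5 7.1 | 1.045 2.6 7.5 | 1.041 3.6 6.5 | 13.9833
```

```bash
python3 - <<'E'
from rob import *
C=np.array([.5386,-.328,0])
for a in(.35,.42,.5):
  for yw in(-.55,-.3):
    print(a,yw,[None if (q:=planner.ik(*pose(P,R))) is None else np.round(q,2).tolist() for P,R in[(C+[0,0,.05],ori(a,'y',0,yw)),(C+[0,0,.14],ori(a,'y',0,yw)),(C+[0,0,.2],ori(a,'y',0,yw))]])
  for X in[(-.1,0,.17),(-.06,0,.165),(0,0,.16),(0,0,.088)]:
    q=planner.ik(*pose(K(k,X)[0],ori(a,'y',0)));print(a,X,None if q is None else np.round(q,2))
E
```

```text
0.35 -0.55 [[0.45, 0.24, 0.05, 2.01, 0.01, 0.53, 1.51], [0.4, 0.12, 0.1, 1.94, 0.01, 0.72, 1.51], [0.39, 0.07, 0.11, 1.88, 0.01, 0.85, 1.51]]
0.35 -0.3 [[0.53, 0.25, 0.03, 2.0, -0.18, 0.55, 1.96], [0.44, 0.13, 0.12, 1.94, -0.15, 0.74, 1.92], [0.42, 0.08, 0.14, 1.87, -0.13, 0.86, 1.89]]
0.35 (-0.1, 0, 0.17) [-0.09 -0.14 -0.24  2.14  0.2   0.85  0.9 ]
0.35 (-0.06, 0, 0.165) [-0.05 -0.05 -0.24  2.07  0.22  0.82  0.93]
0.35 (0, 0, 0.16) [ 0.01  0.07 -0.25  1.96  0.24  0.81  0.97]
0.35 (0, 0, 0.088) [ 0.    0.16 -0.25  2.03  0.32  0.67  0.88]
0.42 -0.55 [[0.43, 0.22, 0.06, 2.07, 0.02, 0.43, 1.49], [0.36, 0.09, 0.13, 2.01, 0.02, 0.63, 1.5], [0.35, 0.03, 0.15, 1.94, 0.03, 0.76, 1.5]]
0.42 -0.3 [[0.52, 0.23, 0.04, 2.06, -0.26, 0.46, 2.05], [0.39, 0.1, 0.18, 2.0, -0.21, 0.65, 1.98], [0.37, 0.04, 0.2, 1.93, -0.16, 0.78, 1.93]]
0.42 (-0.1, 0, 0.17) [-0.12 -0.18 -0.23  2.19  0.27  0.79  0.83]
0.42 (-0.06, 0, 0.165) [-0.08 -0.09 -0.23  2.12  0.28  0.76  0.86]
0.42 (0, 0, 0.16) [-0.02  0.04 -0.23  2.02  0.3   0.74  0.9 ]
0.42 (0, 0, 0.088) [-0.03  0.13 -0.23  2.08  0.4   0.59  0.79]
0.5 -0.55 [[0.46, 0.19, 0.03, 2.14, 0.07, 0.32, 1.44], [0.31, 0.05, 0.18, 2.08, 0.04, 0.52, 1.48], [0.29, -0.02, 0.2, 2.01, 0.06, 0.65, 1.47]]
0.5 -0.3 [[0.67, 0.21, -0.09, 2.12, -0.33, 0.35, 2.13], [0.3, 0.06, 0.29, 2.06, -0.29, 0.55, 2.07], [0.27, -0.01, 0.31, 2.0, -0.21, 0.68, 1.98]]
0.5 (-0.1, 0, 0.17) [-0.15 -0.21 -0.23  2.24  0.36  0.72  0.72]
0.5 (-0.06, 0, 0.165) [-0.11 -0.12 -0.23  2.18  0.38  0.69  0.75]
0.5 (0, 0, 0.16) [-0.05  0.   -0.22  2.08  0.39  0.65  0.8 ]
0.5 (0, 0, 0.088) [-0.06  0.1  -0.22  2.14  0.55  0.52  0.63]
```

```bash
python3 - <<'E'
from rob import *
import json,cv2,pickle
th=json.load(open("th.json"))+.006
arm.line_to(*lidpose(th),speed=.03); print(tr(F(),th))
arm.open_gripper(); print(F())
R=ori(.46-.6*th,'x',0);z=R.apply([0,0,1]);p=np.array(sensors.get_tcp_pos())
arm.line_to(list(p-.08*z),speed=.15); print(F(),sensors.get_time())
c=eyes.camera("scene");cv2.imwrite("pics/sc1.png",cv2.resize(c["image"][:,:,::-1],(800,600)))
E
```

```text
(np.float64(0.936662313152814), np.float64(7.255882471734721))
[-0.15030592  0.54128807  0.19709701]
[ 0.87047459 -0.60279935 -0.8101469 ] 16.275
```

View pics/sc1.png

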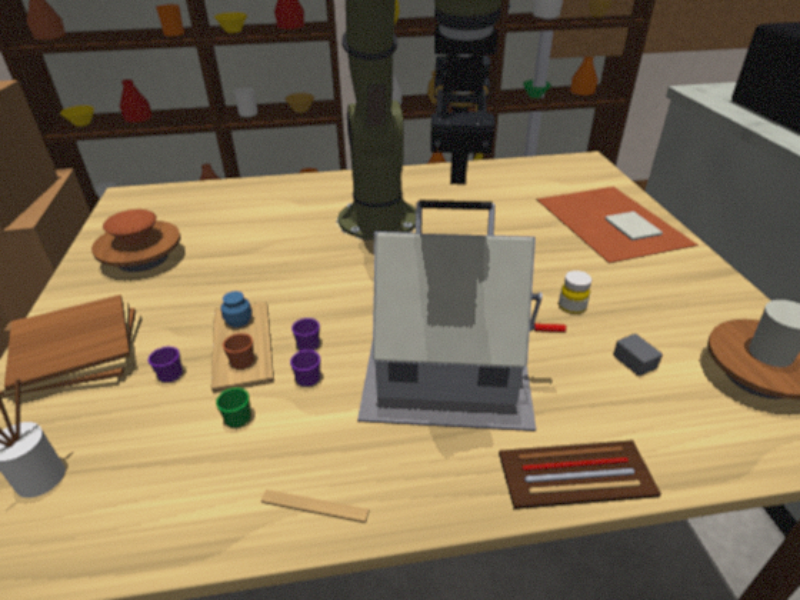

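```bash
python3 - <<'E'
from rob import *
import cv2,pickle
C=np.array([.5386,-.328,0]);R=ori(.42,'y',0,-.55)
p=np.array(sensors.get_tcp_pos())
arm.line_to(list(p+K([0,0,k[2]],(-.1,0,.0))[0]),speed=.25)
arm.move_ptp(*pose(C+[0,0,.25],R))
arm.line_to(pose(C+[0,0,.15],R)[0],speed=.2)
p=sensors.get_tcp_pos();o=sensors.get_orientation();c=eyes.camera("wrist")
T=np.eye(4);T[:3,:3]=Ro.from_euler('xyz',o).as_matrix();T[:3,3]=p
c["world_to_cam"]=np.linalg.inv(T@c["hand_eye"])
pickle.dump(c,open("w2.pkl","wb"))
from geo import proj
print(proj(c,[C+[0,0,.064],C+[0,0,.016]]),sensors.get_time())
h=cv2.cvtColor(c["image"],cv2.COLOR_RGB2HSV)
m=cv2.inRange(h,(0,110,40),(13,255,200))
n,l,st,ce=cv2.connectedComponentsWithStats(m)
print([(st[i].tolist(),ce[i].round().tolist()) for i in range(1,n) if st[i,4]>150])
cv2.imwrite("pics/w2.png",c["image"][:,:,::-1])
E
```

```text
[[276.35589584 177.13200887]
 [276.59857779 147.21322869]] 19.2417
[([246, 123, 74, 80, 4313], [282.0, 165.0]), ([0, 170, 116, 71, 661], [51.0, 200.0]), ([0, 190, 96, 55, 2736], [34.0, 224.0]), ([387, 395, 22, 24, 378], [398.0, 408.0])]
```

View pics/w2.png

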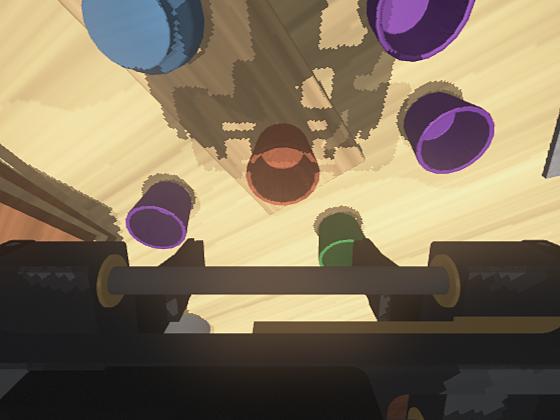

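The cup's rim is centred at (283,176), against a predicted (276,177), so the cup sits about 5 mm along tool +y. I'll correct for that and grasp it.

```bash
python3 - <<'E'
from rob import *
C=np.array([.5412,-.3237,0]);R=ori(.42,'y',0,-.55)
f0=F()
arm.line_to(pose(C+[0,0,.15],R)[0],speed=.15)
arm.line_to(pose(C+[0,0,.051],R)[0],speed=.12)
print(F()-f0);arm.clamp(14)
print(F()-f0,sensors.get_grip_width()*.087,sensors.get_finger_force())
arm.line_to(pose(C+[0,0,.07],R)[0],speed=.05)
arm.line_to(pose(C+[0,0,.22],R)[0],speed=.2)
print(F()-f0,sensors.get_grip_width()*.087,sensors.get_finger_force(),sensors.get_time())
E
```

```text
[-0.68345551  0.02159668 -1.63731   ]
[-1.47311034  0.64510383  0.77456088] 0.0538616752097005 13.75594922429002
[ 0.17455721  1.87254093 -2.08613327] 0.053742452717586445 13.858161700005951 22.575
```

```bash
python3 - <<'E'
from rob import *
R=ori(.42,'y',0)
kp=lambda x,y,z:pose(K(k,(x,y,z))[0],R)
def say():print((F()-f0).round(1),round(sensors.get_grip_width()*.087,4),sensors.get_time())
f0=F()
arm.line_to(*kp(-.09,-.22,.22),speed=.25)
arm.line_to(*kp(-.09,0,.2),speed=.25)
arm.line_to(*kp(0,0,.165),speed=.15);say()
arm.line_to(*kp(0,0,.095),speed=.08);say()
f1=np.mean([F() for _ in range(4)],0)
z=.095
while z>.082:
    z-=.001;arm.line_to(*kp(0,0,z),speed=.02);f=F()-f1
    print(round(z,3),f.round(1))
    if f[2]>1.8:break
say()
E
```

```text
Traceback (most recent call last):
bench.MotionError: the arm cannot follow that straight line within its joint ranges
```

```bash
cat > place.py <<'E'
from rob import *
R=ori(.42,'y',0)
kp=lambda x,y,z:pose(K(k,(x,y,z))[0],R)
def say():print((F()-f0).round(1),round(sensors.get_grip_width()*.087,4),sensors.get_time())
f0=F()
V=K(k,(-.05,-.2,.24))[0]
for yw in(-.5,-.4,-.3,-.23):
    q=planner.ik(*pose(V,ori(.42,'y',0,yw)));print(yw,None if q is None else np.round(q,2))
def go(P,sp):
    try: arm.line_to(*P,speed=sp)
    except arm.MotionError: print("ptp");arm.move_ptp(*P)
go(pose(V,ori(.42,'y',0,-.45)),.2)
go(kp(-.08,0,.2),.2)
arm.line_to(*kp(0,0,.165),speed=.15);say()
arm.line_to(*kp(0,0,.095),speed=.08);say()
f1=np.mean([F() for _ in range(4)],0)
z=.095
while z>.082:
    z-=.001;arm.line_to(*kp(0,0,z),speed=.02);f=F()-f1
    print(round(z,3),f.round(1))
    if f[2]>1.8:break
say()
E
python3 place.py
```

```text
-0.5 [ 0.05 -0.24  0.03  2.1   0.22  0.91  1.04]
-0.4 [ 0.07 -0.25  0.04  2.1   0.16  0.89  1.2 ]
-0.3 [ 0.09 -0.25  0.05  2.11  0.1   0.88  1.37]
-0.23 [ 0.1  -0.26  0.07  2.11  0.05  0.87  1.48]
[-1.  -1.3  1.3] 0.0534 25.6583
[-0.1 -2.  -0. ] 0.0538 26.6833
0.094 [ 0.6 -0.1 -0.3]
0.093 [-0.5 -0.1  1.1]
0.092 [-1.  -0.   0.1]
0.091 [-0.6  0.6 -0.5]
0.09 [-1.1 -0.6  0.2]
0.089 [-0.6  0.4  0.6]
0.088 [-0.2 -0.6  0.5]
0.087 [-3.2 -0.8  6.2]
[-3.3 -2.8  6.1] 0.0539 28.6833
```

```bash
python3 - <<'E'
from rob import *
import cv2,pickle
R=ori(.42,'y',0)
kp=lambda x,y,z:pose(K(k,(x,y,z))[0],R)
arm.line_to(*kp(0,0,.0875),speed=.02)
arm.open_gripper();print(F())
arm.line_to(*kp(0,0,.12),speed=.08);arm.line_to(*kp(0,0,.165),speed=.15)
arm.line_to(*kp(-.08,0,.22),speed=.2)
c=eyes.camera("side"); pickle.dump(c,open("side2.pkl","wb"));s=eyes.camera("scene");pickle.dump(s,open("scene2.pkl","wb"))
a=cv2.resize(c["image"][150:330,130:370,::-1],None,fx=2.5,fy=2.5,interpolation=cv2.INTER_CUBIC)
b=cv2.resize(s["image"][190:280,350:430,::-1],None,fx=2.5,fy=2.5,interpolation=cv2.INTER_CUBIC)
o=np.zeros((450,800,3),np.uint8);o[:450,:600]=a;o[:225,600:800]=b
cv2.imwrite("pics/chk.png",o);print(sensors.get_time(),F())
E
```

```text
[-0.0718732   0.45467794 -0.16252215]
31.525 [-0.43382658  0.41865119 -0.75979906]
```

View pics/chk.png

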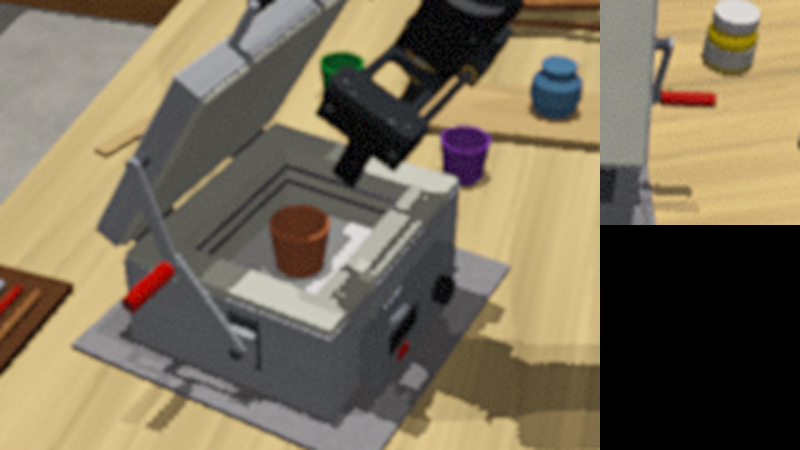

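The cup stands upright in the middle of the shelf, with its rim at (300,220). The red grip's middle is at (150,286) in the side part and (690,99) in the scene inset. I'll triangulate it and compare it with its circle.

```bash
python3 - <<'E'
from rob import *
from geo import *
k=np.array(json.load(open("k.json"))) if 0 else __import__("rob").k
def kf(P): c,s=np.cos(k[2]),np.sin(k[2]);q=P[:2]-k[:2];return np.array([c*q[0]+s*q[1],-s*q[0]+c*q[1],P[2]])
o=np.array([.0023,-.002,.0045])
L=kf(tri(np.array([[386,229.6]]),np.array([[190,264.4]])).x+o); Sh=kf(tri(S((712,102)),D((335,430))).x+o)
print(L.round(4),Sh.round(4))
from scipy.optimize import least_squares
for zp in(.053,.0575,.062,.066,.07):
    v=[np.array([-(q[0]+.02),q[2]-zp]) for q in(L,Sh)]
    print(zp,[(np.hypot(*a).round(4),np.arctan2(a[1],a[0]).round(3)) for a in v])
for a in(-.1,0,.1,.2):
  R=ori(a,'x',0); print(a,[planner.ik(*pose(P,R)) is not None for P in[knob(p) for p in(2.2,1.4,.5)]+[knob(2.2)+[0,0,.15],K(k,(-.03,.2,.33))[0]]])
E
```

```text
[0.0375 0.1675 0.1366] [-0.0973  0.1674  0.1144]
0.053 [(np.float64(0.1015), np.float64(2.173)), (np.float64(0.0987), np.float64(0.671))]
0.0575 [(np.float64(0.0978), np.float64(2.199)), (np.float64(0.096), np.float64(0.635))]
0.062 [(np.float64(0.0942), np.float64(2.227)), (np.float64(0.0934), np.float64(0.596))]
0.066 [(np.float64(0.0911), np.float64(2.254)), (np.float64(0.0912), np.float64(0.56))]
0.07 [(np.float64(0.088), np.float64(2.283)), (np.float64(0.0891), np.float64(0.522))]
-0.1 [True, True, True, True, True]
0 [True, True, True, True, True]
0.1 [True, True, True, True, True]
0.2 [True, True, True, True, True]
```

```bash
cat >> rob.py <<'E'
def kpose(ph):
    al=-.15+.5*(2.254-ph)/1.7
    R=ori(al,'x',0); return pose(knob(ph,.066,.183),R)
def kt(f,ph): # force on tool along forward travel, and outward
    f=K([0,0,-k[2]],f)[0]; return round(float(f@[-np.sin(ph),0,-np.cos(ph)]),1),round(float(f@[-np.cos(ph),0,np.sin(ph)]),1),round(float(f[1]),1)
E
python3 - <<'E'
from rob import *
R=ori(.42,'y',0)
try: arm.line_to(*pose(K(k,(-.08,.1,.3))[0],R),speed=.25)
except arm.MotionError: print("alt");arm.line_to(*pose(K(k,(-.06,.06,.26))[0],ori(.35,'y',0)),speed=.25)
P,o=kpose(2.254);P=np.array(P)
Q=K(k,(-.06,.22,.33))[0]
arm.move_ptp(list(Q),o)
arm.line_to(list(P+[0,0,.11]),speed=.2)
f0=F();arm.line_to(list(P),speed=.1);print(F()-f0)
arm.clamp(45);print((F()-f0).round(1),kt(F()-f0,2.254),sensors.get_grip_width()*.087,sensors.get_finger_force(),np.array(sensors.get_tcp_pos())-P,sensors.get_time())
import json;json.dump(list(f0),open("f0.json","w"))
E
```

```text
[ 0.23929669 -0.29013798  1.06355387]
[1.7 0.1 0.1] (-1.2, 1.1, 0.5) 0.014695463055566073 45.00008046627045 [ 2.42077450e-04 -5.62676781e-06  1.89599596e-05] 36.825
```

```bash
python3 - <<'E'
from rob import *
import json
f0=np.array(json.load(open("f0.json")));ph=2.254
while ph>1.8:
    ph-=.04;arm.line_to(*kpose(ph),speed=.03);t=kt(F()-f0,ph);print(round(ph,3),t,end=" | ")
    if max(map(abs,t))>22:break
print(sensors.get_grip_width()*.087,sensors.get_time());json.dump(ph,open("ph.json","w"))
E
```

```text
2.214 (-1.5, 0.6, 0.3) | 2.174 (-0.9, 1.0, -1.1) | 2.134 (-1.5, -0.5, 0.0) | 2.094 (-0.4, 0.7, 0.0) | 2.054 (-0.4, 0.8, -0.7) | 2.014 (-0.1, 0.2, 0.3) | 1.974 (1.5, 0.4, 0.9) | 1.934 (0.8, 0.6, -0.3) | 1.894 (1.5, 0.8, 1.0) | 1.854 (0.7, -0.6, 1.0) | 1.814 (1.7, -0.6, 0.8) | 1.774 (0.9, -0.6, 0.9) | 0.014675006093704757 40.025
```

```bash
python3 - <<'E'
from rob import *
import json
f0=np.array(json.load(open("f0.json")));ph=json.load(open("ph.json"))
while ph>.68:
    ph-=.06;arm.line_to(*kpose(ph),speed=.035);t=kt(F()-f0,ph);print(round(ph,3),t,end=" | ")
    if max(map(abs,t))>26:break
print(sensors.get_grip_width()*.087,sensors.get_time());json.dump(ph,open("ph.json","w"))
E
```

```text
1.714 (1.9, -0.5, 0.1) | 1.654 (2.3, -0.2, 0.5) | 1.594 (2.8, 0.0, 0.9) | 1.534 (3.7, -0.1, 1.3) | 1.474 (3.1, 0.6, 1.7) | 1.414 (3.5, 1.1, 0.8) | 1.354 (3.8, 1.5, 1.2) | 1.294 (5.8, 1.2, 1.5) | 1.234 (5.7, 1.9, 2.1) | 1.174 (7.0, 1.8, 2.6) | 1.114 (6.3, 2.1, 1.9) | 1.054 (7.2, 2.3, 2.4) | 0.994 (7.5, 1.6, 3.1) | 0.934 (8.7, 1.0, 2.2) | 0.874 (8.8, 1.0, 3.2) | 0.814 (9.5, -0.2, 3.4) | 0.754 (9.9, -0.7, 3.5) | 0.694 (11.3, -1.0, 4.5) | 0.634 (12.1, -2.5, 4.1) | 0.01455984030124451 45.725
```

Going well. Now the last part, until the lid's weight comes off the grip.

```bash
python3 - <<'E'
from rob import *
import json
f0=np.array(json.load(open("f0.json")));ph=json.load(open("ph.json"))
while ph>.42:
    ph-=.01;arm.line_to(*kpose(ph),speed=.02);t=kt(np.mean([F() for _ in range(3)],0)-f0,ph);print(round(ph,3),t,end=" | ")
    if t[0]<-3 or max(map(abs,t))>26:break
print(sensors.get_grip_width()*.087,sensors.get_time());json.dump(ph,open("ph.json","w"))
E
```

```text
0.624 (12.6, -2.3, 4.4) | 0.614 (11.8, -1.5, 4.4) | 0.604 (11.3, -0.6, 4.7) | 0.594 (9.8, 0.9, 2.9) | 0.584 (8.8, 0.4, 2.9) | 0.574 (7.2, 1.3, 2.8) | 0.564 (4.1, 2.8, 2.8) | 0.554 (3.4, 4.2, 1.5) | 0.544 (1.7, 4.7, 1.6) | 0.534 (0.7, 5.9, 1.0) | 0.524 (-1.7, 6.4, 1.0) | 0.514 (-2.9, 6.9, -1.1) | 0.504 (-5.5, 8.8, 1.4) | 0.014933581957861678 48.975
```

```bash
python3 - <<'E'
from rob import *
import cv2
arm.line_to(*kpose(.524),speed=.03);arm.open_gripper();print(F())
P,o=kpose(.524);z=Ro.from_euler('xyz',o).apply([0,0,1])
p=np.array(sensors.get_tcp_pos());arm.line_to(list(p-.05*z),speed=.1)
p=np.array(sensors.get_tcp_pos());arm.line_to(list(p+[0,.02,.12]),speed=.2)
print(sensors.get_time(),F())
a=eyes.camera("side")["image"][130:430,130:530,::-1];b=eyes.camera("scene")["image"][170:310,130:480,::-1]
o=np.zeros((580,800,3),np.uint8);o[:300,:400]=a;o[300:580,:700]=cv2.resize(b,None,fx=2,fy=2)
cv2.imwrite("pics/fin.png",o)
E
```

```text
[ 0.49955322  0.90302751 -0.18819136]
51.975 [ 0.74362117  0.11733422 -0.5308672 ]Traceback (most recent call last):
  File "<stdin>", line 9, in <module>
ValueError: could not broadcast input array from shape (290,400,3) into shape (300,400,3)
```

```bash
python3 - <<'E'
from bench import eyes
import cv2,numpy as np
a=eyes.camera("side")["image"][130:420,130:530,::-1];b=eyes.camera("scene")["image"][170:310,130:480,::-1]
o=np.zeros((570,800,3),np.uint8);o[:290,:400]=a;o[290:570,:700]=cv2.resize(b,None,fx=2,fy=2)
cv2.imwrite("pics/fin.png",o)
E
```

```text
(no output)
```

View pics/fin.png

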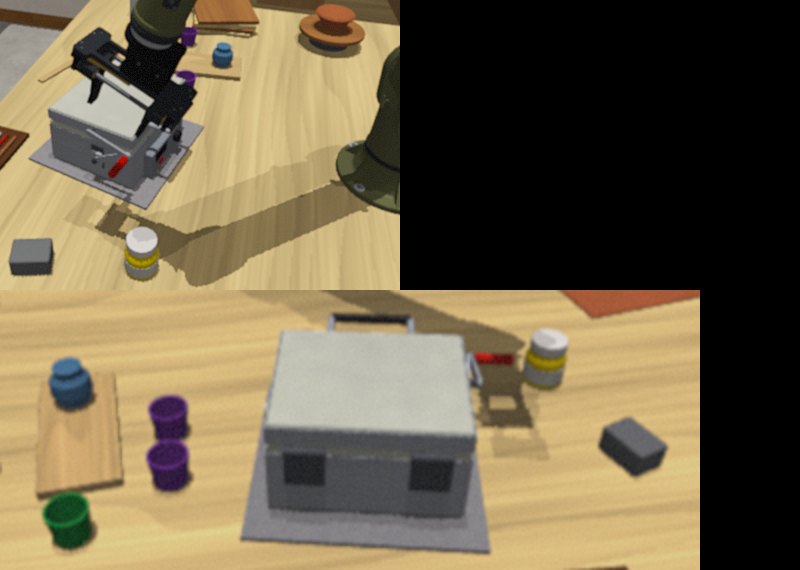

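The lid is shut (top face around (370,385)), with the grip back at the front at (495,358). The pot, jar and block have not moved, and the gripper is clear.

```bash
python3 -c "
from bench import ticket
print(ticket.hand_in())"
```

```text
the job is handed in; nothing more can be done
None
```

The job is handed in at about 52 s: the cup stood upright mid-shelf when last seen before closing, the lid was led down and looks fully shut, and the pot, jar and block look untouched.

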